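Key a filter cell onto a camera lens and hold it home

ROBOT

A 7-joint arm with a two-finger parallel gripper is mounted at the origin on a cart in front of the work surface, level with it; the furniture and walls round the work are solid. World frame = base frame: x ahead of the robot, y to its left, z up, the work surface at z = 0. Lengths are in m, angles in rad, forces in N, time in s.
With the tool pointing down it reaches from about 0.4 to 0.85 m from the base axis. Payload 10.4 kg.
Tool frame: the origin (TCP) lies midway between the tips of the shut fingers; the grasp point (between the pads) lies 19 mm behind it (manip.tcp_to_grasp is the distance from the TCP to the grasp point, in m); z points along the fingers, y is the line along which they close (so a half turn about z gives the same grasp; the last joint's range is limited). The gripper opens to 85 mm and grips with 20 to 120 N. Pads are 22 mm wide; open, the fingers measure 114 mm over their backs; the gripper's body (76 mm by 85 mm) begins 54 mm behind the grasp point. The pads swing forward as they close: fully open they stand 13 mm farther back than shut.
Start: joints at [-1.263, 0.332, -0.065, 1.46, 0.022, 1.35, -0.088], TCP at [0.203, 0.591, 0.231] pointing down, gripper open.
Joint ranges: [-2.6, 2.6], [-0.5, 2.12], [-1.47, 1.34], [0.16, 2.42], [-1.27, 4.41], [0.06, 2.06], [-2.6, 2.6]. Speed limits (rad/s): [2.22, 2.22, 2.79, 2.79, 3.14, 3.14, 3.14].

INTERFACE

Orientations are given as a unit quaternion [x, y, z, w].
In Python, from workcell import manip gives the robot as it stands.
- The arm moves only by the shell command python3 -m jog 'ROWS' [FORCE]. ROWS is a JSON object of lists of equal length, an entry for each row: "offset": the shift along the world's x, y, z in m, a list of three; "yaw": the turn about the world's z in degrees; "jaw": the closure, from 0 (fully open) to 1 (shut). A call has 1 to 20 rows; each row shifts and turns the commanded pose from where the row before left it; what a row does not reach is not made up. A row lasts 1/12 s, in which the tool goes at most 41.7 mm and 7.16 degrees, less where a joint would pass 70% of its speed; a pose out of reach is approached as far as the arm can. A call is refused whole if a number of a shift passes 0.0417 or a number of a turn 7.16, either way. A call with a gripper value outside its range is refused whole. The fingers move at their own pace and stop on an object; FORCE is the grip in N (left out, the last holds). Time passes only in rows, so rows that do not move let the fingers close. It gives the time, the measured TCP pose, the force, the opening and the grip force at its end, in the units of the state.
- manip.get_obs(): the state, without advancing time (a new reading comes with each control period).
- manip.camera(name): name is "scene" or "top" or "wrist"; returns a dict with "frame" (480x640x3 uint8, red, green, blue), "camera_matrix" (3x3 intrinsics, pixels), "eye" and "attitude" of the camera in the world; the wrist camera has in their place "hand_eye" (4x4, takes a point from camera to tool coordinates, whose origin is the TCP and whose axes are the flange's). Camera axes: x right, y up, looking along -z (the intrinsics and any distortion apply to the point x, -y, -z); pixel columns grow to the right and rows downward; lengths in m; the calibration is good to about 2 mm. The wrist camera is an equidistant fisheye: a pixel r from the principal point sees the ray r / f radians off the axis. A picture is of the moment at which its call begins: read the wrist's pose just before it. There is no depth.
- manip.hand_in(): hands the job in; it is judged then, once.
Trained networks look in a picture, given as the dict that the camera call returned (one of the last four; its "shot" number tells which), for a name from the list of things; names that differ only in an ending like _2 or _b are one class to them, and where a whole thing is asked for, a point or a joint stands for the part that bears it (a point fixed in the world has none). Each returns a list of dicts, best first, with "score" (0 to 1); they miss things now and then, are a little off and sometimes report something else, mostly with a low value. They report only what shows in the picture. A call takes as long as a camera call. They do not tell look-alikes from the thing itself.
- manip.masks_of(picture, name): "region" (480x640 bool, what is visible of it).
- manip.tip_of(picture, name): "at" ([x, y, z] in m, in world coordinates, good to about 4 mm: a listed point, or the origin of a listed thing).
The state is a dict: "clock": time; "joint_pos": joint angles; "joint_velocities": joint speeds; "tau": joint torques, N m; "position": TCP position; "ee_rot": TCP orientation; "ft_force": force on the tool from outside, world axes, zero at the start; "torque": the same for the moment, N m; "grip_width": opening from 0.0 (shut) to 1.0 (fully open); "grasp_force": force on a finger pad.
Only numpy, scipy, OpenCV 4.12 (cv2) and the standard library are available. Lean on these libraries where they do the work, as an engineer would, in place of code of your own. Each camera call takes 0.05 s, during which the arm holds its last target. There are 200 camera calls.

TASK

I want to photograph the study model with the filter on. Pick up the knurled round filter cell from the table, set it glass side up over the nose of the lens on the camera that lies on its back, and turn it until its hidden keyways drop over the pins; then push it fully home against the spring ring and finish still holding it pressed down there with the fingers. Leave the other things on the table where they are.

Things in the scene. Friction and masses are not known exactly. Their poses are not given: they have to be found in the camera images.
- filter_cell: Loose filter cell: a round metal collar, 60 mm across its knurled outside, 32 mm high, about 0.09 kg, closed by a glass disc 2.5 mm below its top rim, open below. Origin: centre of its underside, z up; its x axis tells nothing of the keyways. It lies glass side up on the table with room for fingers; a smooth, lower round thing, the earbud case, lies near.
- cell_teeth (a point): Centre of the cell's lower bore, 3 mm above its underside. Six equal teeth inside the lowest 6 mm leave a 39 mm bore and six keyways 9 mm wide, one every 60 degrees, hidden from above; their angle is to be found by feel. Above the teeth the cell is hollow, 50 mm wide, up to the glass 26.5 mm above the underside.
- camera: Camera lying on its back on a rubber mat, fixed, as is its lens; 130 mm (y) x 82 mm (x) x 39 mm high, hand grip at its -y end rising to 51 mm. Origin: centre of the mat's underside on the table, z up. The lens stands upright out of it, its axis 12 mm to the +y side of the origin.
- mount_axis (a point): Point on the upright axis of the lens, level with the lens shoulder, 72 mm above the table; the cell's origin is here when the cell is fully home. Lens barrel 62 mm across up to the shoulder; above it a nose 35 mm across stands up 22 mm, its uppermost 5 mm tapering to 27 mm.
- pin_level (a point): Point on the lens axis level with the tops of the three pins, 14 mm above the shoulder. Pins 6 mm wide, 120 degrees apart, reach 23 mm from the axis and face any way. An unkeyed cell rests on them, its origin here. A turn of at most 60 degrees either way puts keyways over the pins (play 4 degrees either side); then the cell goes down freely 8 mm to the spring ring, and 6 mm more when pushed.
- seat_ring (a joint): Spring ring round the nose under the pins, sliding down into the lens: 0 = fully up (its top 6 mm above the shoulder), grows as it is pressed down, m; 0.006 when the cell is fully home on the shoulder. It pushes up with 5 N at 0 and about 8 N at 0.006 and lifts the cell again when the cell is let go.
- earbud_case: Bystander: smooth round flat black case, 55 mm across, 24 mm high, loose on the table. Origin: centre of its underside. Leave it alone.
- eraser: Bystander: eraser, 43 x 19 x 11 mm, loose on the table. Origin: centre of its underside. Leave it alone.
- sharpener: Bystander: pencil sharpener, 25 x 16 x 12 mm, loose on the table. Origin: centre of its underside. Leave it alone.
Mind the look-alikes: they are no part of the job. Several things look just like the filter_cell: the one meant starts nearest to the robot's base.

How it is judged:
By the outcome, as a careful person would: the job done as asked, in the order asked, and still so for the second after the job is handed in, while the arm keeps its last pose, push and grip.
It also fails if it takes over 48 s, if anything falls off the work surface, if the arm or the gripper's body presses on something with over 40 N, if the wrist force passes 120 N, or if a joint passes its speed limit or range.

## Working session

There is one attempt and no reset: what is moved stays moved. The work goes in short steps, Python scripts to look and compute and a shell command to move; the robot and the scene stay as the last step left them, time stands still between calls to the robot, and variables do not carry over. Pictures are saved under pics/ and viewed, at most 10 in all, crops included, and the job is handed in when it is done.

```bash
mkdir -p pics; cat > h.py <<'E'
from workcell import manip
import numpy as np, cv2
def st():
    o=manip.get_obs(); print({k:np.round(o[k],4).tolist() for k in ["clock","position","ee_rot","ft_force","torque","grip_width","grasp_force","joint_pos"]}); return o
def save(p,n): cv2.imwrite("pics/"+n,cv2.cvtColor(p["frame"],cv2.COLOR_RGB2BGR))
E
python3 - <<'E'
from h import *
st()
for c in ["top","scene"]:
    p=manip.camera(c); save(p,c+".png")
    print(c,np.round(p["eye"],3),np.round(p["attitude"],3),np.round(p["camera_matrix"],1).tolist())
    for n in ["filter_cell","cell_teeth","camera","mount_axis","pin_level","earbud_case","eraser","sharpener"]:
        print(n,[(round(d["score"],2),np.round(d["at"],3).tolist()) for d in manip.tip_of(p,n)])
E
```

```text
{'clock': 0.0, 'position': [0.2029, 0.5908, 0.2305], 'ee_rot': [0.1646, 0.9864, -0.0007, -0.0001], 'ft_force': [1.0382, -0.2848, 0.0299], 'torque': [0.0175, 0.0139, -0.0136], 'grip_width': 1.002, 'grasp_force': 0.0, 'joint_pos': [-1.2626, 0.3329, -0.0647, 1.461, 0.0216, 1.3499, -0.0885]}
top [0.413 0.03  1.085] [ 0.047 -0.054 -0.702  0.709] [[468.0, 0.0, 324.3], [0.0, 468.0, 241.3], [0.0, 0.0, 1.0]]
filter_cell [(0.96, [0.474, 0.29, 0.003]), (0.89, [0.59, 0.234, 0.001]), (0.76, [0.58, 0.325, 0.004]), (0.73, [0.482, 0.405, -0.001])]
cell_teeth [(0.88, [0.49, 0.405, 0.004]), (0.85, [0.474, 0.286, 0.004]), (0.84, [0.587, 0.231, 0.005])]
camera [(0.8, [0.618, -0.112, -0.005])]
mount_axis [(0.83, [0.617, -0.1, 0.072])]
pin_level [(0.58, [0.614, -0.098, 0.084]), (0.52, [0.477, 0.288, -0.002])]
earbud_case [(0.77, [0.536, 0.116, 0.001]), (0.28, [0.679, 0.157, 0.001])]
eraser [(0.57, [0.673, 0.154, 0.004])]
sharpener [(0.62, [0.447, -0.33, -0.002])]
scene [-0.359  1.197  0.768] [-0.179  0.511  0.794 -0.277] [[583.3, 0.0, 317.0], [0.0, 583.3, 253.7], [0.0, 0.0, 1.0]]
filter_cell [(0.92, [0.476, 0.291, 0.003]), (0.6, [0.489, 0.408, 0.003]), (0.44, [0.578, 0.324, 0.006]), (0.41, [0.592, 0.229, 0.002])]
cell_teeth [(0.79, [0.478, 0.287, 0.005]), (0.63, [0.489, 0.409, 0.004]), (0.58, [0.58, 0.322, 0.006]), (0.52, [0.593, 0.23, 0.006]), (0.37, [0.621, -0.095, 0.087])]
camera [(0.63, [0.619, -0.109, 0.001])]
mount_axis [(0.6, [0.62, -0.096, 0.072])]
pin_level [(0.93, [0.62, -0.094, 0.085])]
earbud_case [(0.55, [0.534, 0.121, 0.002])]
eraser []
sharpener [(0.67, [0.476, 0.284, 0.002]), (0.53, [0.449, -0.328, -0.002])]
```

View pics/top.png

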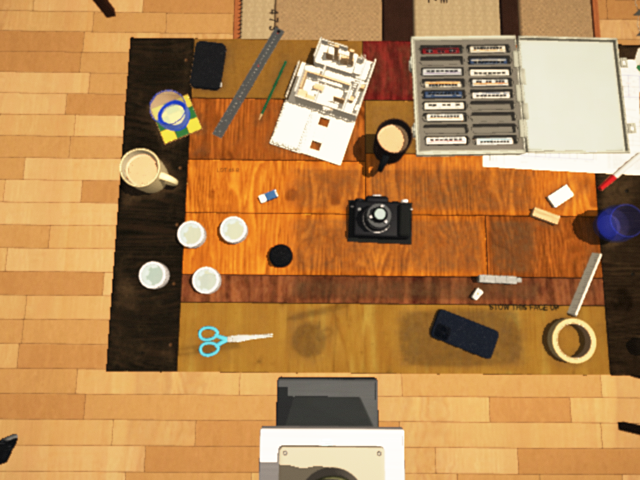

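```bash
python3 - <<'E'
from h import *
from scipy.spatial.transform import Rotation as R
p=manip.camera("top")
K=p["camera_matrix"];Rm=R.from_quat(p["attitude"]).as_matrix()
def px(w):
    c=Rm.T@(np.array(w)-p["eye"]); return (K@[c[0]/-c[2],-c[1]/-c[2],1])[:2]
for w in [(.475,.29,.032),(.59,.232,.032),(.58,.325,.032),(.486,.406,.032),(.535,.118,.024),(.618,-.097,.094)]: print(w,px(w).round())
u=px((.475,.29,.032)).astype(int)
im=p["frame"][max(0,u[1]-110):u[1]+110, max(0,u[0]-140):u[0]+140]
im=cv2.resize(im,None,fx=2.7,fy=2.7,interpolation=cv2.INTER_CUBIC)
cv2.imwrite("pics/crop.png",im[:600,:800,::-1])
E
```

```text
(0.475, 0.29, 0.032) [204. 280.]
(0.59, 0.232, 0.032) [232. 229.]
(0.58, 0.325, 0.032) [190. 233.]
(0.486, 0.406, 0.032) [152. 274.]
(0.535, 0.118, 0.024) [281. 254.]
(0.618, -0.097, 0.094) [379. 213.]
```

The top view shows four white round cells at (206,280), (233,230), (190,234) and (153,275). The black earbud case is at (281,255), and the camera lens is at (379,214). Base distances for the cells are 0.557, 0.634, 0.665 and 0.633 m, so the one at (206,280) is nearest and is the one meant. I'll confirm that in the crop.

View pics/crop.png

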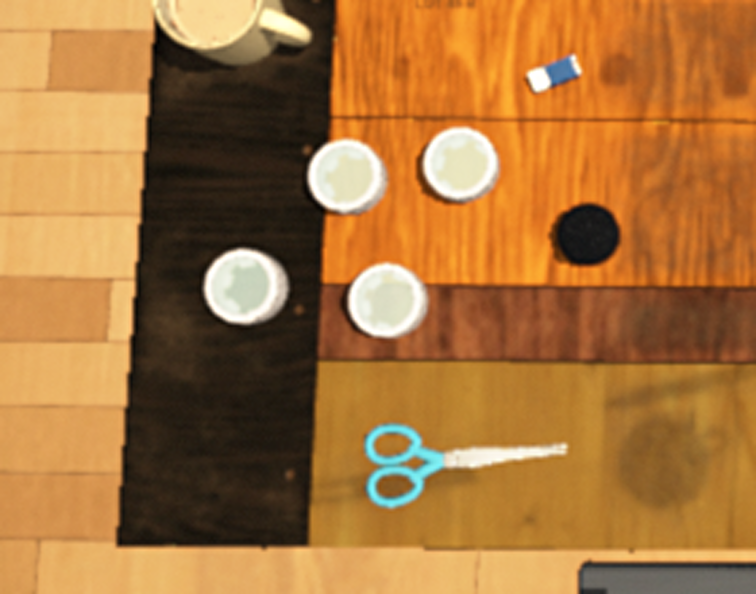

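```bash
python3 - <<'E'
from h import *
from scipy.spatial.transform import Rotation as R
# mask centroid -> rays; refine position
for c,zs in [("top",.032),("scene",.016)]:
    p=manip.camera(c);K=p["camera_matrix"];Rm=R.from_quat(p["attitude"]).as_matrix();e=np.array(p["eye"])
    for d in manip.masks_of(p,"filter_cell"):
        ys,xs=np.nonzero(d["region"]); u=(xs.min()+xs.max())/2+.5;v=(ys.min()+ys.max())/2+.5
        ray=Rm@[(u-K[0,2])/K[0,0],-(v-K[1,2])/K[1,1],-1]
        t=(0.018-e[2])/ray[2]; print(c,round(d["score"],2),u,v,len(xs),np.round(e+t*ray,4))
print(manip.tcp_to_grasp)
E
```

```text
top 0.95 154.5 275.5 667 [0.4839 0.4054 0.018 ]
top 0.71 192.0 234.5 640 [0.5791 0.3251 0.018 ]
top 0.65 207.5 280.5 617 [0.4738 0.2848 0.018 ]
top 0.61 234.0 230.5 586 [0.5895 0.2289 0.018 ]
scene 0.66 282.0 328.0 546 [0.4672 0.2972 0.018 ]
scene 0.63 234.5 321.0 151 [0.5816 0.3459 0.018 ]
0.0187
```

The crop confirms it: the cell at crop (387,301), top-view (206,280), is the nearest to the base edge and lies clear of its neighbours. I'll approach above it.

```bash
python3 -m jog '{"offset":[[0.0247,-0.0276,0],[0.0247,-0.0276,0],[0.0247,-0.0276,0],[0.0247,-0.0276,0],[0.0247,-0.0276,0],[0.0247,-0.0276,0],[0.0247,-0.0276,0],[0.0247,-0.0276,0],[0.0247,-0.0276,0],[0.0247,-0.0276,0],[0.0247,-0.0276,0],[0,0,-0.03],[0,0,-0.03],[0,0,0],[0,0,0]],"yaw":[-6.8,-6.8,-6.8,-6.8,-6.8,-6.8,-6.8,-6.8,-6.8,-6.8,-6.8,0,0,0,0],"jaw":[0,0,0,0,0,0,0,0,0,0,0,0,0,0,0]}' 60
cat >> h.py <<'E'
from scipy.spatial.transform import Rotation as R
def wray(p,o,u,v):
    K=p["camera_matrix"]; x=(u-K[0,2]);y=(v-K[1,2]);r=np.hypot(x,y);th=r/K[0,0]
    d=np.array([np.sin(th)*x/max(r,1e-9),-np.sin(th)*y/max(r,1e-9),-np.cos(th)])
    H=np.array(p["hand_eye"]);Rt=R.from_quat(o["ee_rot"]).as_matrix()
    return np.array(o["position"])+Rt@H[:3,3], Rt@H[:3,:3]@d
def wproj(p,o,w):
    H=np.array(p["hand_eye"]);Rt=R.from_quat(o["ee_rot"]).as_matrix();K=p["camera_matrix"]
    c=H[:3,:3].T@(Rt.T@(np.array(w)-o["position"])-H[:3,3])
    rr=np.hypot(c[0],c[1]);th=np.arctan2(rr,-c[2]);return np.array([K[0,2]+K[0,0]*th*c[0]/rr,K[1,2]-K[0,0]*th*c[1]/rr])
E
python3 - <<'E'
from h import *
o=st();p=manip.camera("wrist");save(p,"w1.png")
print(np.round(p["hand_eye"],3).tolist(),np.round(p["camera_matrix"],1).tolist())
for n in ["filter_cell","earbud_case"]: print(n,[(round(d["score"],2),np.round(d["at"],4).tolist()) for d in manip.tip_of(p,n)])
for d in manip.masks_of(p,"filter_cell"):
    ys,xs=np.nonzero(d["region"]);print(round(d["score"],2),xs.min(),xs.max(),ys.min(),ys.max())
t=np.linspace(0,2*np.pi,40)
im=cv2.imread("pics/w1.png")
for q in t:
    for z in (.032,): cv2.circle(im,tuple(int(a) for a in wproj(p,o,[.475+.03*np.cos(q),.287+.03*np.sin(q),z])),1,(0,0,255),-1)
cv2.imwrite("pics/w1b.png",im)
E
```

```text
clock: 2.4
position: [0.4738, 0.2873, 0.1707]
ee_rot: [0.73, 0.684, -0.001, -0.0]
ft_force: [0.6, 0.9, 1.4]
grip_width: 0.999
grasp_force: 0.0
{'clock': 2.4, 'position': [0.4738, 0.2873, 0.1707], 'ee_rot': [0.7297, 0.6837, -0.0014, -0.0001], 'ft_force': [0.5729, 0.8715, 1.395], 'torque': [-0.0068, -0.0043, 0.0128], 'grip_width': 0.9991, 'grasp_force': 0.0, 'joint_pos': [-0.8939, 0.2206, 0.3053, 1.745, -0.0707, 1.1895, -0.6341]}
[[0.0, 0.961, 0.278, 0.071], [1.0, -0.0, -0.0, -0.001], [-0.0, 0.278, -0.961, -0.142], [0.0, 0.0, 0.0, 1.0]] [[371.6, 0.0, 322.1], [0.0, 371.6, 243.2], [0.0, 0.0, 1.0]]
filter_cell [(0.91, [0.581, 0.3271, 0.0018]), (0.74, [0.4764, 0.2857, -0.0012]), (0.59, [0.4828, 0.4036, -0.0033]), (0.59, [0.592, 0.2324, 0.0022])]
earbud_case [(0.68, [0.5327, 0.1245, -0.0028])]
0.94 410 487 136 210
0.87 288 367 37 113
0.75 287 362 187 264
0.55 422 492 244 313
```

View pics/w1b.png

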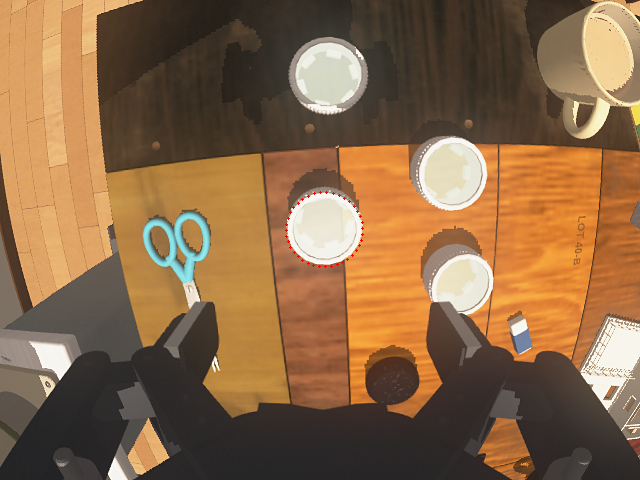

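The wrist view shows my projected rim (red) lying on the cell at (325,229), so the position (0.475, 0.287) holds. I'll descend and grip.

```bash
python3 -m jog '{"offset":[[0.001,-0.0005,-0.036],[0,0,-0.036],[0,0,-0.036],[0,0,-0.036],[0,0,-0.017],[0,0,-0.007],[0,0,0],[0,0,0],[0,0,0],[0,0,0],[0,0,0],[0,0,0],[0,0,0],[0,0,0],[0,0,0]],"yaw":[0,0,0,0,0,0,0,0,0,0,0,0,0,0,0],"jaw":[0,0,0,0,0,0,0,1,1,1,1,1,1,1,1]}' 60
```

```text
clock: 3.85
position: [0.4771, 0.2881, 0.0057]
ee_rot: [0.73, 0.684, 0.002, 0.0]
ft_force: [-0.4, -0.8, 6.1]
grip_width: 0.663
grasp_force: 64.0
```

```bash
python3 -m jog '{"offset":[[0,0,0.025],[0,0,0.035],[0,0,0.04],[0,0,0.04],[0.0128,-0.0348,0],[0.0128,-0.0348,0],[0.0128,-0.0348,0],[0.0128,-0.0348,0],[0.0128,-0.0348,0],[0.0128,-0.0348,0],[0.0128,-0.0348,0],[0.0128,-0.0348,0],[0.0128,-0.0348,0],[0.0128,-0.0348,0],[0.0128,-0.0348,0],[0,0,0],[0,0,0],[0,0,0]],"yaw":[0,0,0,0,0,0,0,0,0,0,0,0,0,0,0,0,0,0],"jaw":[1,1,1,1,1,1,1,1,1,1,1,1,1,1,1,1,1,1]}'
python3 - <<'E'
from h import *
o=st();p=manip.camera("wrist");save(p,"w2.png")
for n in ["mount_axis","pin_level","filter_cell","cell_teeth"]: print(n,[(round(d["score"],2),np.round(d["at"],4).tolist()) for d in manip.tip_of(p,n)])
p=manip.camera("scene");save(p,"s2.png")
for n in ["mount_axis","pin_level","filter_cell"]: print(n,[(round(d["score"],2),np.round(d["at"],4).tolist()) for d in manip.tip_of(p,n)])
E
```

```text
clock: 5.35
position: [0.6167, -0.0955, 0.1441]
ee_rot: [0.73, 0.684, 0.001, 0.0]
ft_force: [0.5, 0.4, -0.8]
grip_width: 0.664
grasp_force: 64.4
{'clock': 5.35, 'position': [0.6167, -0.0955, 0.1441], 'ee_rot': [0.7299, 0.6835, 0.0006, 0.0001], 'ft_force': [0.5403, 0.4364, -0.7541], 'torque': [0.069, -0.0337, -0.0024], 'grip_width': 0.6639, 'grasp_force': 64.3612, 'joint_pos': [-0.3214, 0.4188, 0.5191, 1.5989, -0.2207, 1.1816, 0.1787]}
mount_axis []
pin_level [(0.19, [0.619, -0.0964, 0.1424])]
filter_cell [(0.8, [0.6182, -0.0981, 0.1367])]
cell_teeth [(0.91, [0.6194, -0.0965, 0.1425])]
mount_axis [(0.78, [0.6195, -0.0984, 0.0702])]
pin_level [(0.66, [0.6214, -0.0952, 0.0824])]
filter_cell [(0.76, [0.5769, 0.3266, 0.005]), (0.73, [0.5905, 0.2284, 0.0027]), (0.66, [0.6186, -0.0945, 0.1408]), (0.62, [0.6184, -0.109, -0.0026])]
```

View pics/w2.png

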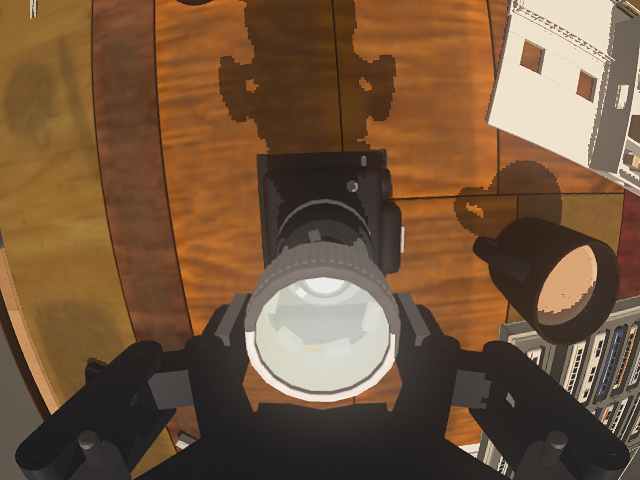

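The cell is held squarely, glass up, at (320,335), and the lens barrel shows behind it near (325,235). I'll lower it over the nose, watching force.

```bash
python3 -m jog '{"offset":[[0.0015,-0.001,-0.02],[0,0,-0.02],[0,0,-0.004],[0,0,-0.002],[0,0,0],[0,0,0]],"yaw":[0,0,0,0,0,0],"jaw":[1,1,1,1,1,1]}'; python3 -m jog '{"offset":[[0,0,-0.002],[0,0,-0.002],[0,0,-0.001],[0,0,0]],"yaw":[0,0,0,0],"jaw":[1,1,1,1]}'
```

```text
clock: 6.3
position: [0.6186, -0.0969, 0.0984]
ee_rot: [0.73, 0.684, 0.0, 0.001]
ft_force: [0.6, -0.5, -0.9]
grip_width: 0.668
grasp_force: 64.4
clock: 6.63
position: [0.6179, -0.0967, 0.0923]
ee_rot: [0.73, 0.684, 0.0, -0.0]
ft_force: [0.4, -0.6, -1.3]
grip_width: 0.66
grasp_force: 64.4
```

```bash
python3 -m jog '{"offset":[[0,0,-0.001],[0,0,-0.001],[0,0,-0.001],[0,0,0]],"yaw":[0,0,0,0],"jaw":[1,1,1,1]}'; python3 -m jog '{"offset":[[0,0,-0.001],[0,0,-0.001],[0,0,0]],"yaw":[0,0,0],"jaw":[1,1,1]}'
```

```text
clock: 6.97
position: [0.6182, -0.0968, 0.0915]
ee_rot: [0.73, 0.684, 0.001, -0.0]
ft_force: [-8.3, 2.6, 18.4]
grip_width: 0.66
grasp_force: 67.0
clock: 7.22
position: [0.6184, -0.0968, 0.0913]
ee_rot: [0.73, 0.683, 0.001, -0.0]
ft_force: [-16.4, 4.9, 34.8]
grip_width: 0.66
grasp_force: 68.8
```

```bash
python3 -m jog '{"offset":[[0,0,0.0025],[0,0,0],[0,0,0]],"yaw":[0,0,0],"jaw":[1,1,1]}';python3 -m jog '{"offset":[[0,0,0],[0,0,0],[0,0,0],[0,0,0]],"yaw":[3,3,3,0],"jaw":[1,1,1,1]}'; python3 -c "from h import *;st()"
```

```text
clock: 7.47
position: [0.6186, -0.0968, 0.0915]
ee_rot: [0.73, 0.684, 0.001, 0.0]
ft_force: [-4.6, -0.3, 14.0]
grip_width: 0.654
grasp_force: 66.3
clock: 7.8
position: [0.6194, -0.097, 0.0916]
ee_rot: [0.673, 0.74, 0.001, 0.001]
ft_force: [-0.1, -0.8, 10.0]
grip_width: 0.66
grasp_force: 65.8
{'clock': 7.8, 'position': [0.6194, -0.097, 0.0916], 'ee_rot': [0.6728, 0.7398, 0.0012, 0.0013], 'ft_force': [-0.0751, -0.7613, 10.0066], 'torque': [0.1139, 0.207, 0.1272], 'grip_width': 0.6598, 'grasp_force': 65.7955, 'joint_pos': [-0.2802, 0.4715, 0.4694, 1.6394, -0.2353, 1.0834, 0.3501]}
```

```bash
for i in 1; do python3 -m jog '{"offset":[[0,0,0],[0,0,0],[0,0,0],[0,0,0],[0,0,0]],"yaw":[3,3,3,3,0],"jaw":[1,1,1,1,1]}'; done; python3 -c "from h import *;print(manip.get_obs()['torque'])"; python3 -m jog '{"offset":[[0,0,0],[0,0,0],[0,0,0],[0,0,0]],"yaw":[3,3,3,0],"jaw":[1,1,1,1]}'; python3 -c "from h import *;print(manip.get_obs()['torque'])"
```

```text
clock: 8.22
position: [0.6194, -0.0967, 0.0912]
ee_rot: [0.592, 0.806, 0.001, 0.001]
ft_force: [1.3, -0.9, 6.4]
grip_width: 0.667
grasp_force: 65.3
[ 0.16416786 -0.12526175  0.00174113]
clock: 8.55
position: [0.618, -0.0968, 0.0897]
ee_rot: [0.527, 0.85, 0.0, 0.0]
ft_force: [0.1, -0.6, -0.7]
grip_width: 0.66
grasp_force: 64.4
[ 0.0084372   0.00475056 -0.02189593]
```

The contact force fell to zero and the cell dropped 2 mm, so it is in the keyways. Lowering.

```bash
python3 -m jog '{"offset":[[0,0,-0.0015],[0,0,-0.0015],[0,0,-0.001],[0,0,0]],"yaw":[0,0,0,0],"jaw":[1,1,1,1]}'; python3 -c "from h import *;print(manip.get_obs()['torque'])"
```

```text
clock: 8.88
position: [0.6177, -0.0967, 0.0853]
ee_rot: [0.528, 0.849, -0.0, -0.0]
ft_force: [-0.9, -0.3, -1.0]
grip_width: 0.659
grasp_force: 64.4
[-0.04071366 -0.03160304 -0.02454086]
```

```bash
python3 -m jog '{"offset":[[0,0,-0.0015],[0,0,-0.002],[0,0,-0.002],[0,0,0]],"yaw":[0,0,0,0],"jaw":[1,1,1,1]}'; python3 -m jog '{"offset":[[0,0,-0.001],[0,0,-0.001],[0,0,-0.001],[0,0,0],[0,0,0]],"yaw":[0,0,0,0,0],"jaw":[1,1,1,1,1]}'; python3 -m jog '{"offset":[[0,0,-0.001],[0,0,-0.001],[0,0,0],[0,0,0]],"yaw":[0,0,0,0],"jaw":[1,1,1,1]}'
```

```text
clock: 9.22
position: [0.6181, -0.0968, 0.0804]
ee_rot: [0.528, 0.849, 0.0, 0.0]
ft_force: [-1.6, 0.3, 5.4]
grip_width: 0.662
grasp_force: 65.1
clock: 9.63
position: [0.6182, -0.0968, 0.0779]
ee_rot: [0.528, 0.849, 0.0, 0.0]
ft_force: [-2.7, 1.3, 6.9]
grip_width: 0.659
grasp_force: 65.3
clock: 9.97
position: [0.6182, -0.0968, 0.0776]
ee_rot: [0.528, 0.849, 0.001, 0.0]
ft_force: [-11.5, 1.9, 23.1]
grip_width: 0.662
grasp_force: 67.1
```

Hard stop at 0.0776, 14 mm below the pin-contact height, which matches fully home. One last look before handing in.

```bash
python3 -m jog '{"offset":[[0,0,0],[0,0,0],[0,0,0],[0,0,0]],"yaw":[0,0,0,0],"jaw":[1,1,1,1]}'; python3 - <<'E'
from h import *
p=manip.camera("wrist");save(p,"w3.png")
p=manip.camera("scene")
for n in ["filter_cell","earbud_case","eraser","sharpener"]: print(n,[(round(d["score"],2),np.round(d["at"],4).tolist()) for d in manip.tip_of(p,n)])
E
```

```text
clock: 10.3
position: [0.6182, -0.0968, 0.0777]
ee_rot: [0.528, 0.849, 0.001, 0.0]
ft_force: [-11.6, 2.1, 23.2]
grip_width: 0.66
grasp_force: 67.1
filter_cell [(0.78, [0.6209, -0.0981, 0.0737]), (0.73, [0.5921, 0.2304, 0.0036]), (0.69, [0.5803, 0.3266, 0.0026]), (0.57, [0.485, 0.4058, 0.0015])]
earbud_case [(0.6, [0.5333, 0.1235, 0.0017])]
eraser [(0.5, [0.6774, 0.1573, -0.0027])]
sharpener [(0.58, [0.4511, -0.3307, -0.0012])]
```

View pics/w3.png

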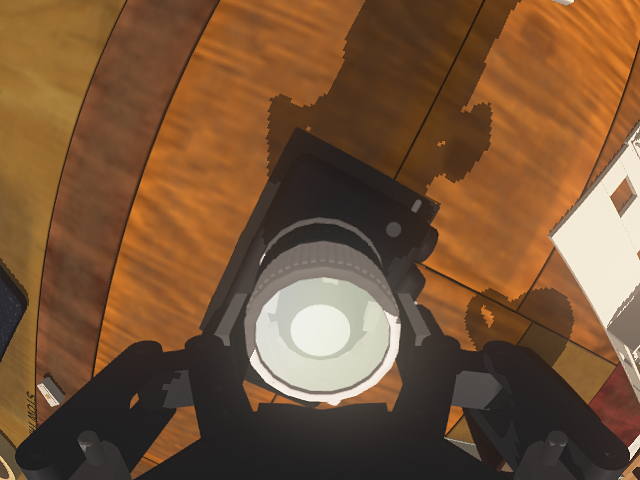

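The cell at (322,335) sits flush on the barrel shoulder, the nose shows through the glass, and the fingers are still holding it. The bystanders have not moved.

```bash
python3 -c "from workcell import manip;print(manip.hand_in())"
```

```text
the job is handed in; nothing more can be done
None
```

The filter cell is keyed over the pins, pushed fully home on the lens shoulder (14 mm below where it first rested on the pins), and still held down with about 23 N; the job was handed in at about 10.4 s and the bystanders were left where they were.

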